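# Tip the large fuse out of a two-section fuse dish

### The job

In the fuse dish by the breaker boards one section holds a large cartridge fuse and the other a small one. Pick the dish up by its handle, turn it so that the large fuse's section faces down when you tip it over the open bin, and let only the large fuse roll into the bin, without touching the fuses with the gripper. Then set the dish, with the small fuse still in it, back down level on the bench beside the bin.

Things in the scene. Friction and masses are not known exactly. Their poses are not given: they have to be found in the camera images.
- dish_grip (a point): Loose grey two-section dish, 0.2 kg, 84 (x) x 138 (y) mm. Divider along x with a handle bar on top: 60 mm long in x, 14 thick in y, 41 to 81 above the underside. Origin: mid handle, 62 above the underside; z up. A section each on +y and -y: floor 4 thick, flat to 44 from the middle, then a lip sloping up 30 degrees to its edge 68 out, 18 above the underside. End walls 30 high. Grip the bar across y.
- large_fuse: White ceramic cylinder with steel caps, 22 mm in diameter, 58 long, 50 g, lying along the dish's x in either section. Origin at its centre, x along its length. It rolls out over the lip when the dish is tipped about its x axis, that side down, clearly beyond 30 degrees (45 to 60 is good).
- small_fuse: White ceramic cylinder with steel caps, 14 mm in diameter, 48 long, 22 g, lying along the dish's x in the other section. Origin at its centre, x along its length. When its section is the raised one it rests against the divider and stays in.
- bin: Fixed open grey painted metal bin, 170 x 170 mm outside, 50 mm high, walls and floor 5 mm, standing on the bench. Origin at the centre of its underside, x and y along its sides.
Not all that is in view belongs to the job. What is meant by the part that bears dish_grip is not red, white or yellow, and is the larger of those in its own colour.

How it is judged (in metres and radians):
On the way, in this order (a step that is already met when the one before it is completed fails the run):
1. the dish is lifted clear of the bench, both fuses in it (height (world z) of dish_grip above 0.09 m and distance between large_fuse and dish_grip below 0.09 m and x of small_fuse in the frame of dish_grip between -0.04 and 0.04 m and y of small_fuse in the frame of dish_grip between -0.067 and 0.067 m and z of small_fuse in the frame of dish_grip between -0.062 and -0.025 m), for 0.1 s.
2. the dish is tipped over the bin (angle between dish_grip's own z axis and vertical above 0.4 rad and horizontal distance between dish_grip and bin below 0.16 m), for 0.05 s.
At the end, for the whole second after the job is handed in: The large fuse lies at rest inside the bin, the small fuse lies at rest in the dish, and the dish stands released on the bench beside the bin (its handle point 56 to 68 mm high, more than 110 mm from the bin's centre), level within 0.1 rad (x of large_fuse in the frame of bin between -0.08 and 0.08 m and y of large_fuse in the frame of bin between -0.08 and 0.08 m and z of large_fuse in the frame of bin below 0.045 m and x of small_fuse in the frame of dish_grip between -0.04 and 0.04 m and y of small_fuse in the frame of dish_grip between -0.067 and 0.067 m and z of small_fuse in the frame of dish_grip between -0.062 and -0.025 m and height (world z) of dish_grip between 0.056 and 0.068 m and angle between dish_grip's own z axis and vertical below 0.1 rad and horizontal distance between dish_grip and bin above 0.11 m and linear speed of each of large_fuse, small_fuse below 0.03 m/s); the robot touches nothing.
It fails at once if the gripper's fingers touch a fuse (contact force between the fingers and large_fuse above 1 N or contact force between the fingers and small_fuse above 1 N).
It also fails if it takes over 64 s, if anything falls off the work surface, if the arm or the gripper's body presses on something with over 40 N, if the wrist force passes 120 N, or if a joint passes its speed limit or range.

### The arm

A 7-joint arm with a two-finger parallel gripper is mounted at the origin on the work surface. World frame = base frame: x ahead of the robot, y to its left, z up, the work surface at z = 0. Lengths are in m, angles in degrees, forces in N, time in s.
With the tool pointing down it reaches from about 0.425 to 0.925 m from the base axis. Payload 6.8 kg.
Tool frame: the origin (TCP) lies at the very end of the fingers, on their centre line; the grasp point (between the pads) lies 19 mm behind it; z points along the fingers, y is the line along which they close (so a half turn about z gives the same grasp; the last joint's range is limited). The gripper opens to 85 mm and grips with 20 to 120 N. Pads are 22 mm wide; open, the fingers measure 114 mm over their backs; the gripper's body (76 mm by 85 mm) begins 54 mm behind the grasp point. The pads swing forward as they close: fully open they stand 13 mm farther back than shut.
Start: joints at [-80.449, 27.33, 1.283, 89.118, -0.659, 63.558, -4.761], TCP at [0.183, 0.65, 0.231] pointing down, gripper open.
Joint ranges: [-169.35, 169.35], [-19.33, 120.38], [-80.79, 83.38], [13.8, 139.57], [-78.32, 258.32], [9.67, 109.79], [-169.56, 169.56]. Speed limits (degrees/s): [136.94, 136.94, 180, 180, 180, 180, 180].

### API

Orientations are given as a 3x3 rotation matrix whose columns are the frame's x, y, z axes.
In Python, from workcell import ctrl gives the robot as it stands.
- The arm moves only by the tool step_arm, never from a script. Its argument "increments" is a list of rows, each a list of 2 entries, a list of its own where there are three numbers: the shift along the world's x, y, z in units of 250 mm (1.0 is 250 mm), then the turn, a rotation vector about the world's x, y, z in units of 90 degrees (1.0 is 90 degrees). In form: [[[tx, ty, tz], [wx, wy, wz]], ...]. A call has 1 to 10 rows; each row shifts and turns the commanded pose from where the row before left it; what a row does not reach is not made up. A row lasts 1/8 s, in which the tool goes at most 62.5 mm and 10.7 degrees, less where a joint would pass 70% of its speed; a pose out of reach is approached as far as the arm can. A call with a number of a shift or a turn outside -1 to 1 is refused whole. A call with a gripper value outside its range is refused whole. "jaw" is the closure, from -1 (fully open) to 1 (shut), set as the call begins (left out, the last holds). The fingers move at their own pace and stop on an object; "squeeze" is the grip in N (left out, the last holds). Time passes only in rows, so rows that do not move let the fingers close. It gives the time, the measured TCP pose, the force, the opening and the grip force at its end, in the units of the state.
- ctrl.sense(): the state, without advancing time (a new reading comes with each control period).
- ctrl.snapshot(name): name is "side" or "top"; returns the picture (384x512x3 uint8, red, green, blue); there is no depth.
- ctrl.get_calibration(name): a dict with "fx", "fy", "cx", "cy" (pixels), "distortion" ([k1, k2, p1, p2, k3] as OpenCV has them; the pictures are not rectified), "rvec" (rotation vector, rad) and "tvec" (3), from world to camera coordinates, as OpenCV has them. Camera axes: x right, y down, z forward; pixel columns grow to the right and rows downward; lengths in m; the calibration is good to about 2 mm. A picture is of the moment at which its call begins. get_calibration takes no time and is no camera call.
- ctrl.job_done(): hands the job in; it is judged then, once.
Trained networks look in the newest picture that a camera, given by its name, has taken for a name from the list of things; names that differ only in an ending like _2 or _b are one class to them, and where a whole thing is asked for, a point or a joint stands for the part that bears it (a point fixed in the world has none). Each returns a list of dicts, best first, with "conf" (0 to 1); they miss things now and then, are a little off and sometimes report something else, mostly with a low value. They report only what shows in the picture. A call takes as long as a camera call. They do not tell look-alikes from the thing itself.
- ctrl.silhouettes(camera, label): "region" (384x512 bool, what is visible of it) and "box" ([left, top, right, bottom] in pixels, round what is visible of it).
The state is a dict: "time": time; "q": joint angles; "joint_velocities": joint speeds; "joint_torque": joint torques, N m; "ee_pos": TCP position; "orientation": TCP orientation; "force": force on the tool from outside, world axes, zero at the start; "torque": the same for the moment, N m; "finger_gap": finger opening in m; "finger_force": force on a finger pad.
Only numpy, scipy, OpenCV 4.12 (cv2) and the standard library are available. Lean on these libraries where they do the work, as an engineer would, in place of code of your own. Each camera call takes 0.05 s, during which the arm holds its last target. There are 200 camera calls.

## Working session

There is one attempt and no reset: what is moved stays moved. The work goes in short steps, Python scripts to look and compute and a tool call to move; the robot and the scene stay as the last step left them, time stands still between calls to the robot, and variables do not carry over. Pictures are saved under pics/ and viewed, at most 10 in all, crops included, and the job is handed in when it is done.

Besides the shell and the picture viewer there is one more tool, called after "Call:" by a JSON object that holds its "method" and its "body". step_arm: Moves the arm, as the interface text tells. Its arguments: {"type":"object","properties":{"increments":{"type":"array","items":{"type":"array"}},"jaw":{"type":"number"},"squeeze":{"type":"number"}},"required":["increments"]}

```bash
mkdir -p pics; cat > h.py <<'E'
import numpy as np, cv2
from workcell import ctrl
def ray(cam,uv):
    c=ctrl.get_calibration(cam);K=np.array([[c['fx'],0,c['cx']],[0,c['fy'],c['cy']],[0,0,1.]])
    R=cv2.Rodrigues(np.array(c['rvec'],float))[0];t=np.array(c['tvec'],float).reshape(3)
    p=cv2.undistortPoints(np.array(uv,float).reshape(-1,1,2),K,np.array(c['distortion'],float)).reshape(-1,2)
    d=np.c_[p,np.ones(len(p))]@R; return -R.T@t,d
def onz(cam,uv,z):
    o,d=ray(cam,uv); return o+d*((z-o[2])/d[:,2])[:,None]
def proj(cam,P):
    c=ctrl.get_calibration(cam);K=np.array([[c['fx'],0,c['cx']],[0,c['fy'],c['cy']],[0,0,1.]])
    return cv2.projectPoints(np.array(P,float).reshape(-1,1,3),np.array(c['rvec'],float),np.array(c['tvec'],float),K,np.array(c['distortion'],float))[0].reshape(-1,2)
E
python3 - <<'E'
from h import *
ims=[]
for c in("side","top"):
    im=ctrl.snapshot(c);cv2.imwrite(f'pics/{c}0.png',im[:,:,::-1])
    print(c,ray(c,[[256,192]]))
    for l in("dish_grip","large_fuse","small_fuse","bin"):
        for s in ctrl.silhouettes(c,l): 
            r=s['region'];print(c,l,round(s['conf'],2),s['box'],im[r].mean(0).round(),r.sum())
E
```

```text
side (array([ 0.19535669, -0.7725743 ,  0.52476921]), array([[ 0.29929381,  0.79127803, -0.53332112]]))
side dish_grip 0.97 [243.6, 230.4, 301.8, 274.6] [139. 129. 111.] 1504
side dish_grip 0.96 [353.7, 261.8, 416.3, 339.4] [218. 208. 188.] 3811
side dish_grip 0.89 [245.8, 182.3, 279.1, 215.5] [220. 191.  10.] 779
side dish_grip 0.78 [301.8, 195.0, 374.0, 256.7] [129. 120. 103.] 2190
side dish_grip 0.74 [169.4, 287.1, 271.3, 375.0] [212.  16.  12.] 5452
side small_fuse 0.65 [329.7, 229.8, 354.5, 239.5] [215. 204. 184.] 156
side bin 0.6 [224.2, 124.7, 306.5, 172.1] [135. 132. 114.] 3042
top (array([ 0.32718273, -0.09615562,  1.11117308]), array([[ 0.095707  ,  0.00103755, -0.99545336]]))
top dish_grip 0.82 [210.0, 149.5, 260.3, 188.8] [252. 247.   2.] 1129
top dish_grip 0.73 [354.0, 101.3, 426.4, 165.4] [238. 235. 228.] 2579
top dish_grip 0.63 [267.4, 105.0, 330.3, 145.5] [176. 167. 152.] 2191
top dish_grip 0.6 [296.7, 168.7, 335.0, 218.0] [200. 192. 177.] 1248
top small_fuse 0.52 [306.6, 113.1, 316.7, 134.4] [236. 229. 221.] 137
top bin 0.63 [91.8, 85.8, 175.0, 172.0] [194. 195. 182.] 6416
```

View pics/top0.png

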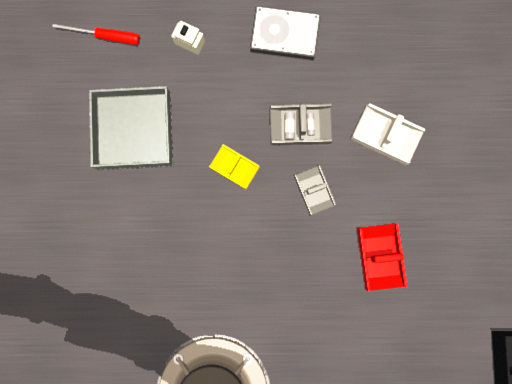

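View pics/side0.png

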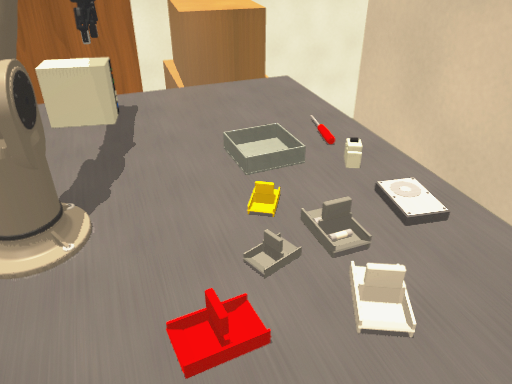

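Top picture: candidate dishes are the larger grey one with fuses at (300,124), a small grey one at (315,190), yellow at (235,167), white at (389,134) and red at (382,257). By the description it is the larger grey one at (300,124). The bin is at (130,127). I'll check the choice in a close crop.

```bash
python3 - <<'E'
from h import *
im=cv2.imread('pics/top0.png')
a=cv2.resize(im[95:155,255:345],None,fx=8,fy=8,interpolation=cv2.INTER_CUBIC)
cv2.imwrite('pics/crop1.png',a)
ctrl.snapshot('top')
for l,i in(("dish_grip",None),("bin",0)):
    for s in ctrl.silhouettes('top',l):
        b=s['box']
        if l=='dish_grip' and not(267<(b[0]+b[2])/2<330 and b[1]<130): continue
        cs=cv2.findContours(s['region'].astype(np.uint8),0,2)[0];c=max(cs,key=cv2.contourArea)
        bx=cv2.boxPoints(cv2.minAreaRect(c));z=.03 if l!='bin' else .05
        P=onz('top',bx,z);print(l,bx.round(1).tolist(),P.round(4).tolist(),P.mean(0).round(4),np.linalg.norm(np.diff(P,axis=0),axis=1))
print(ctrl.sense()['orientation'],ctrl.sense()['ee_pos'],ctrl.sense()['time'])
for s in((0.62,-.09,.0),(.62,-.09,.081)): print(proj('top',s))
E
```

```text
dish_grip [[268.5, 105.19999694824219], [331.0, 102.80000305175781], [332.5, 143.8000030517578], [270.0, 146.1999969482422]] [[0.6244, -0.1238, 0.03], [0.6286, -0.2622, 0.03], [0.5365, -0.2638, 0.03], [0.5322, -0.1265, 0.03]] [ 0.5804 -0.1941  0.03  ] [0.13838318 0.09210188 0.13731368]
bin [[88.5, 88.9000015258789], [170.10000610351562, 86.19999694824219], [172.6999969482422, 167.10000610351562], [91.19999694824219, 169.8000030517578]] [[0.6578, 0.2696, 0.05], [0.6628, 0.0914, 0.05], [0.4841, 0.084, 0.05], [0.4794, 0.2595, 0.05]] [0.571  0.1761 0.05  ] [0.17824857 0.17884517 0.17554383]
[[-9.62470571e-01  2.71386070e-01 -9.23376086e-06]
 [ 2.71386069e-01  9.62470570e-01  5.72547533e-05]
 [ 2.44253656e-05  5.26001010e-05 -9.99999998e-01]] [0.18317037 0.64969584 0.23131766] 0.65
[[253.33939817 110.73875097]]
[[253.07494483 100.84645796]]
```

View pics/crop1.png

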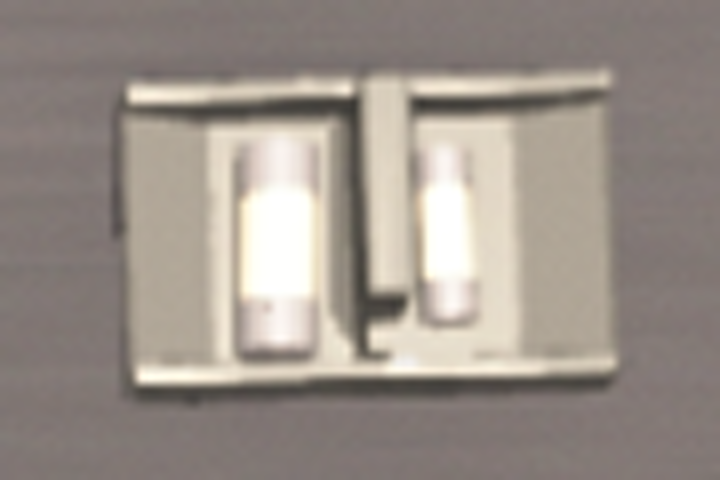

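The crop shows the right dish: bar at crop (385,185), large fuse on the left (+y, bin side), small one on the right. Next, the exact handle position and yaw.

```bash
python3 - <<'E'
from h import *
f=lambda x,y:[255+x/8-.5+.06,95+y/8-.5+.06]
print(onz('top',[f(362,78),f(410,78),f(408,293),f(372,293),f(386,186)],.081).round(4))
print(onz('top',[f(127,88),f(610,75),f(618,366),f(133,372)],.03).round(4))
print(onz('top',[f(125,100),f(136,375),f(608,85),f(613,370)],.018).round(4))
# side handle
c=cv2.imread('pics/side0.png')
cv2.imwrite('pics/crop2.png',cv2.resize(c[190:260,295:375],None,fx=8,fy=8,interpolation=cv2.INTER_CUBIC))
E
```

```text
[[ 0.6117 -0.1886  0.081 ]
 [ 0.6116 -0.2013  0.081 ]
 [ 0.554  -0.1999  0.081 ]
 [ 0.554  -0.1905  0.081 ]
 [ 0.5826 -0.1946  0.081 ]]
[[ 0.6235 -0.1281  0.03  ]
 [ 0.626  -0.2618  0.03  ]
 [ 0.5443 -0.2624  0.03  ]
 [ 0.5437 -0.1291  0.03  ]]
[[ 0.6234 -0.1279  0.018 ]
 [ 0.5452 -0.1303  0.018 ]
 [ 0.6265 -0.263   0.018 ]
 [ 0.5456 -0.2628  0.018 ]]
```

Call:
{"method": "step_arm", "body": {"increments": [[[0.22,-0.22,0],[0,0,0.06]],[[0.22,-0.22,0],[0,0,0.06]],[[0.22,-0.22,0],[0,0,0.06]],[[0.22,-0.22,0],[0,0,0]],[[0.22,-0.22,0],[0,0,0]],[[0.22,-0.22,0.05],[0,0,0]],[[0.22,-0.22,0.05],[0,0,0]],[[0,-0.22,0],[0,0,0]],[[0,-0.22,0],[0,0,0]],[[0,0,0],[0,0,0]]], "jaw": -1, "squeeze": 80}}

```text
time: 1.9
ee_pos: [0.4923, 0.226, 0.2515]
orientation: [[-1.0, 0.0, 0.0], [0.0, 1.0, -0.001], [-0.0, -0.001, -1.0]]
force: [-0.4, 0.1, -0.2]
finger_gap: 0.0854
finger_force: 0.0
```

View pics/crop2.png

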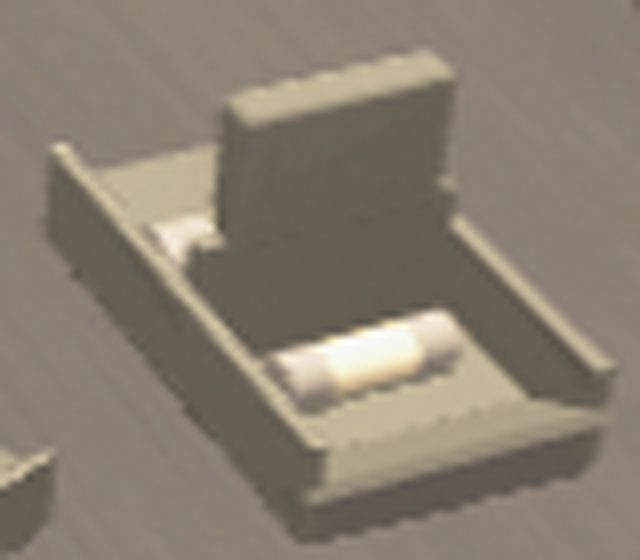

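The side crop confirms the bar and the small fuse in the near (−y) section. Now a dry test of the −x tilt above the bin.

Call:
{"method": "step_arm", "body": {"increments": [[[0.1,-0.1,0],[-0.11,0,0]],[[0.1,-0.1,0],[-0.11,0,0]],[[0.1,-0.1,0],[-0.11,0,0]],[[0,0,0],[-0.11,0,0]],[[0,0,0],[-0.11,0,0]],[[0,0,0],[-0.06,0,0]],[[0,0,0],[0,0,0]],[[0,0,0],[0,0,0]]]}}

```text
time: 2.9
ee_pos: [0.5668, 0.1564, 0.2516]
orientation: [[-1.0, -0.007, 0.0], [-0.004, 0.577, -0.817], [0.005, -0.817, -0.577]]
force: [0.1, -0.7, 0.1]
finger_gap: 0.0855
finger_force: 0.0
```

```bash
python3 -c "
from h import *
print(np.round(ctrl.sense()['q'],1))"
```

```text
[-53.1  37.8  17.   90.6  31.1  90.2  43.5]
```

Call:
{"method": "step_arm", "body": {"increments": [[[0,-0.2,0],[0.11,0,0]],[[0,-0.2,0],[0.11,0,0]],[[0,-0.2,0],[0.11,0,0]],[[0,-0.2,0],[0.11,0,0]],[[0.03,-0.2,0],[0.11,0,0]],[[0.035,-0.2,0],[0.06,0,0]],[[0,-0.2,0],[0,0,0]],[[0,0,-0.2],[0,0,0]],[[0,0,-0.1],[0,0,0]],[[0,0,0],[0,0,0]]]}}

```text
time: 4.15
ee_pos: [0.581, -0.1932, 0.1758]
orientation: [[-1.0, -0.006, -0.002], [-0.006, 1.0, -0.003], [0.002, -0.003, -1.0]]
force: [-0.3, -0.1, 0.0]
finger_gap: 0.0854
finger_force: 0.0
```

```bash
python3 - <<'E'
from h import *
s=ctrl.sense();print(s['ee_pos'],s['orientation'])
im=ctrl.snapshot('side')
cv2.imwrite('pics/s2.png',cv2.resize(im[120:290,230:430],None,fx=3.5,fy=3.5)[:,:,::-1])
E
```

```text
[ 0.58097997 -0.19321962  0.17575036] [[-0.99998214 -0.00560525 -0.00207321]
 [-0.00559813  0.99997847 -0.00342272]
 [ 0.00209235 -0.00341105 -0.99999199]]
```

View pics/s2.png

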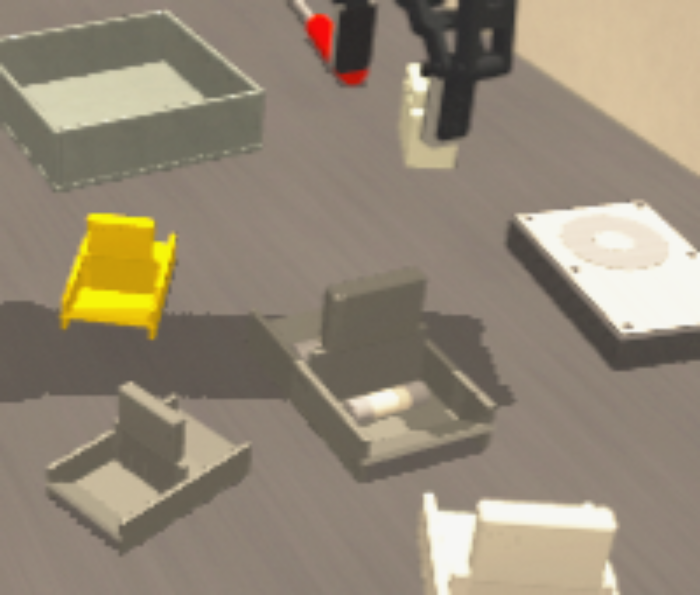

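The picture shows the open fingers (crop (350,60) and (460,100)) straddling the bar's line above the dish, whose bar is at (375,305). Descend and grip.

Call:
{"method": "step_arm", "body": {"increments": [[[0.008,-0.007,-0.15],[0,0,0]],[[0,0,-0.15],[0,0,0]],[[0,0,-0.12],[0,0,0]],[[0,0,-0.09],[0,0,0]],[[0,0,0],[0,0,0]]]}}

```text
time: 4.82
ee_pos: [0.5847, -0.1942, 0.0492]
orientation: [[-1.0, -0.008, -0.0], [-0.008, 1.0, -0.004], [0.0, -0.004, -1.0]]
force: [0.2, 0.5, 0.9]
finger_gap: 0.0854
finger_force: 0.0
```

Call:
{"method": "step_arm", "body": {"increments": [[[0,0,0],[0,0,0]],[[0,0,0],[0,0,0]],[[0,0,0],[0,0,0]],[[0,0,0],[0,0,0]],[[0,0,0],[0,0,0]],[[0,0,0],[0,0,0]],[[0,0,0],[0,0,0]],[[0,0,0],[0,0,0]]], "jaw": 1, "squeeze": 60}}

```text
time: 5.82
ee_pos: [0.5847, -0.1943, 0.0491]
orientation: [[-1.0, -0.008, -0.0], [-0.008, 1.0, -0.004], [0.0, -0.004, -1.0]]
force: [-1.4, -0.6, 5.6]
finger_gap: 0.0136
finger_force: 58.7
```

Call:
{"method": "step_arm", "body": {"increments": [[[0,0,0.02],[0,0,0]],[[0,0,0.04],[0,0,0]],[[0,0,0.06],[0,0,0]],[[0,0,0.08],[0,0,0]],[[0,0,0.08],[0,0,0]],[[0,0,0.06],[0,0,0]],[[0,0,0.04],[0,0,0]],[[0,0,0.02],[0,0,0]],[[0,0,0],[0,0,0]],[[0,0,0],[0,0,0]]]}}

```text
time: 7.08
ee_pos: [0.584, -0.1939, 0.1479]
orientation: [[-1.0, -0.008, -0.002], [-0.008, 1.0, -0.004], [0.002, -0.004, -1.0]]
force: [0.1, 0.2, -3.2]
finger_gap: 0.0129
finger_force: 58.5
```

```bash
python3 - <<'E'
from h import *
im=ctrl.snapshot('side');im2=ctrl.snapshot('top')
a=cv2.resize(im[120:290,230:430],None,fx=2,fy=2);b=cv2.resize(im2[60:200,200:370],None,fx=2.43,fy=2.43)[:340]
cv2.imwrite('pics/s3.png',np.hstack([a,b[:,:400]])[:,:,::-1] if b.shape[1]>=400 else a[:,:,::-1])
E
```

```text
(no output)
```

View pics/s3.png

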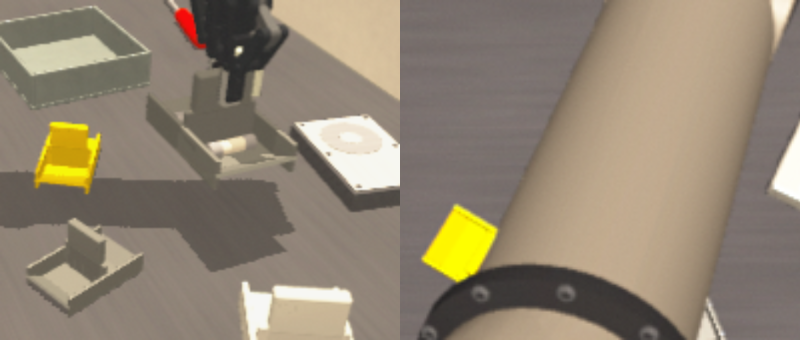

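The dish hangs level in the gripper with the small fuse at crop (232,147). Carry it over to the bin.

Call:
{"method": "step_arm", "body": {"increments": [[[0,0.03,0.02],[0,0,0]],[[0,0.06,0.02],[0,0,0]],[[0,0.09,0],[0,0,0]],[[0,0.12,0],[0,0,0]],[[-0.01,0.14,0],[0,0,0]],[[-0.01,0.15,0],[0,0,0]],[[-0.01,0.15,0],[0,0,0]],[[-0.01,0.14,0],[0,0,0]],[[-0.01,0.12,0],[0,0,0]],[[0,0.1,0],[0,0,0]]]}}

```text
time: 8.43
ee_pos: [0.5713, 0.084, 0.159]
orientation: [[-1.0, -0.01, -0.001], [-0.01, 1.0, -0.003], [0.001, -0.003, -1.0]]
force: [0.4, -0.9, -2.2]
finger_gap: 0.0131
finger_force: 58.6
```

Call:
{"method": "step_arm", "body": {"increments": [[[0,0.07,0],[0,0,0]],[[0,0.05,0],[0,0,0]],[[0,0.03,-0.02],[0,0,0]],[[0,0,-0.02],[0,0,0]],[[0,0,0],[0,0,0]],[[0,0,0],[0,0,0]]]}}

```text
time: 9.18
ee_pos: [0.572, 0.1175, 0.1484]
orientation: [[-1.0, -0.007, -0.001], [-0.007, 1.0, -0.004], [0.001, -0.004, -1.0]]
force: [-0.2, -0.6, -2.6]
finger_gap: 0.013
finger_force: 58.6
```

Call:
{"method": "step_arm", "body": {"increments": [[[0,0,-0.01],[-0.04,0,0]],[[0,0,-0.01],[-0.05,0,0]],[[0,0,-0.01],[-0.05,0,0]],[[0,0,-0.01],[-0.05,0,0]],[[0,0,-0.01],[-0.05,0,0]],[[0,0,0],[-0.05,0,0]],[[0,0,0],[-0.05,0,0]],[[0,0,0],[-0.05,0,0]],[[0,0,0],[-0.05,0,0]],[[0,0,0],[-0.05,0,0]]]}}

```text
time: 10.42
ee_pos: [0.5723, 0.1191, 0.1361]
orientation: [[-1.0, -0.007, -0.0], [-0.005, 0.715, -0.699], [0.005, -0.699, -0.715]]
force: [-0.2, 0.1, -2.1]
finger_gap: 0.0132
finger_force: 58.9
```

Call:
{"method": "step_arm", "body": {"increments": [[[0,0,0],[-0.04,0,0]],[[0,0,0],[-0.03,0,0]],[[0,0,0],[0,0,0]],[[0,0,0],[0,0,0]],[[0,0,0],[0,0,0]],[[0,0,0],[0,0,0]]]}}

```text
time: 11.18
ee_pos: [0.572, 0.1181, 0.1364]
orientation: [[-1.0, -0.007, -0.001], [-0.004, 0.635, -0.773], [0.006, -0.773, -0.635]]
force: [0.4, -0.0, -1.8]
finger_gap: 0.0129
finger_force: 59.0
```

```bash
python3 - <<'E'
from h import *
im=ctrl.snapshot('side');im2=ctrl.snapshot('top')
a=cv2.resize(im[70:190,190:330],None,fx=2.8,fy=2.8);b=cv2.resize(im2[60:180,80:220],None,fx=2.8,fy=2.8)
cv2.imwrite('pics/s4.png',np.hstack([a,b])[:,:,::-1])
E
```

```text
(no output)
```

View pics/s4.png

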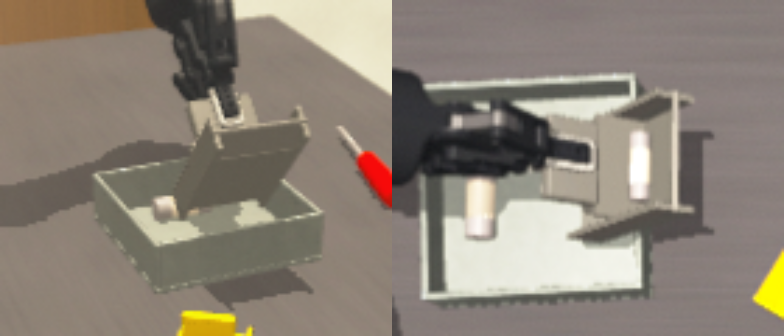

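The large fuse lies in the bin at crop (480,205), and the small one is still in the raised section at (640,165). Raise slightly, level slowly, and carry the dish to a free spot beside the bin at about (0.625, −0.06).

Call:
{"method": "step_arm", "body": {"increments": [[[0,0,0.02],[0.03,0,0]],[[0,0,0.03],[0.05,0,0]],[[0,0,0.03],[0.06,0,0]],[[0,0,0.02],[0.06,0,0]],[[0,0,0],[0.06,0,0]],[[0,0,0],[0.06,0,0]],[[0,0,0],[0.06,0,0]],[[0,0,0],[0.05,0,0]],[[0,0,0],[0.04,0,0]],[[0,0,0],[0.03,0,0]]]}}

```text
time: 12.52
ee_pos: [0.5719, 0.1166, 0.1623]
orientation: [[-1.0, -0.006, 0.0], [-0.006, 0.995, -0.096], [0.0, -0.096, -0.995]]
force: [0.8, 0.4, -2.8]
finger_gap: 0.0134
finger_force: 58.9
```

Call:
{"method": "step_arm", "body": {"increments": [[[0,0,0],[0.03,0,0]],[[0,0,0],[0.02,0,0]],[[0,0,0],[0.01,0,0]],[[0.01,-0.02,0],[0,0,0]],[[0.03,-0.05,0],[0,0,0]],[[0.03,-0.08,0],[0,0,0]],[[0.03,-0.1,0],[0,0,0]],[[0.03,-0.1,0],[0,0,0]],[[0.03,-0.1,0],[0,0,0]],[[0.03,-0.1,0],[0,0,0]]]}}

```text
time: 13.78
ee_pos: [0.62, -0.0207, 0.1609]
orientation: [[-1.0, -0.008, -0.001], [-0.008, 1.0, -0.005], [0.001, -0.005, -1.0]]
force: [1.1, 1.0, -2.3]
finger_gap: 0.0131
finger_force: 58.9
```

Call:
{"method": "step_arm", "body": {"increments": [[[0.02,-0.08,0],[0,0,0]],[[0,-0.05,0],[0,0,0]],[[0,-0.03,0],[0,0,0]],[[0,0,0],[0,0,0]],[[0,0,0],[0,0,0]]]}}

```text
time: 14.4
ee_pos: [0.6243, -0.0578, 0.161]
orientation: [[-1.0, -0.009, -0.001], [-0.009, 1.0, -0.003], [0.001, -0.003, -1.0]]
force: [-0.1, -0.2, -2.6]
finger_gap: 0.0129
finger_force: 58.9
```

```bash
python3 - <<'E'
from h import *
im=ctrl.snapshot('side')
cv2.imwrite('pics/s5.png',cv2.resize(im[90:270,220:420],None,fx=3,fy=3)[:,:,::-1])
print(ctrl.sense()['ee_pos'],ctrl.sense()['orientation'])
E
```

```text
[ 0.62438632 -0.05783574  0.16100092] [[-0.99995506 -0.0094268  -0.00100746]
 [-0.00942336  0.99994993 -0.00336592]
 [ 0.00103914 -0.00335627 -0.99999383]]
```

View pics/s5.png

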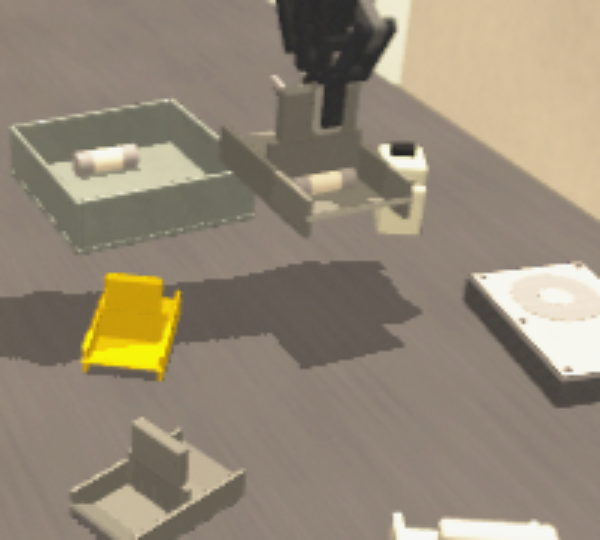

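The dish is level with the small fuse in it (330,182), over clear bench; the large fuse is in the bin (105,160). Lower to the grasp height.

Call:
{"method": "step_arm", "body": {"increments": [[[0,0,-0.04],[0,0,0]],[[0,0,-0.07],[0,0,0]],[[0,0,-0.08],[0,0,0]],[[0,0,-0.08],[0,0,0]],[[0,0,-0.07],[0,0,0]],[[0,0,-0.05],[0,0,0]],[[0,0,-0.03],[0,0,0]],[[0,0,-0.015],[0,0,0]],[[0,0,0],[0,0,0]],[[0,0,0],[0,0,0]]]}}

```text
time: 15.7
ee_pos: [0.6248, -0.0591, 0.0529]
orientation: [[-1.0, -0.008, 0.0], [-0.008, 1.0, -0.004], [-0.0, -0.004, -1.0]]
force: [0.4, 0.0, -2.6]
finger_gap: 0.0131
finger_force: 58.9
```

Call:
{"method": "step_arm", "body": {"increments": [[[0,0,-0.006],[0,0,0]],[[0,0,-0.005],[0,0,0]],[[0,0,-0.005],[0,0,0]],[[0,0,0],[0,0,0]],[[0,0,0],[0,0,0]]]}}

```text
time: 16.32
ee_pos: [0.6245, -0.0592, 0.0491]
orientation: [[-1.0, -0.008, -0.001], [-0.008, 1.0, -0.004], [0.001, -0.004, -1.0]]
force: [-2.3, -0.7, 4.4]
finger_gap: 0.0134
finger_force: 59.9
```

Contact with the bench. Release and retreat.

Call:
{"method": "step_arm", "body": {"increments": [[[0,0,0],[0,0,0]],[[0,0,0],[0,0,0]],[[0,0,0],[0,0,0]],[[0,0,0],[0,0,0]],[[0,0,0],[0,0,0]],[[0,0,0],[0,0,0]],[[0,0,0],[0,0,0]],[[0,0,0],[0,0,0]]], "jaw": -1}}

```text
time: 17.32
ee_pos: [0.6244, -0.059, 0.0482]
orientation: [[-1.0, -0.008, -0.001], [-0.008, 1.0, -0.004], [0.001, -0.004, -1.0]]
force: [0.3, 0.3, -0.3]
finger_gap: 0.0856
finger_force: 0.0
```

Call:
{"method": "step_arm", "body": {"increments": [[[0,0,0.05],[0,0,0]],[[0,0,0.1],[0,0,0]],[[0,0,0.15],[0,0,0]],[[0,0,0.15],[0,0,0]],[[0,0,0.1],[0,0,0]],[[0,0,0.05],[0,0,0]],[[0,0,0],[0,0,0]],[[0,0,0],[0,0,0]]]}}

```text
time: 18.32
ee_pos: [0.6236, -0.0589, 0.1971]
orientation: [[-1.0, -0.008, -0.003], [-0.008, 1.0, -0.004], [0.003, -0.004, -1.0]]
force: [-0.0, 0.4, -0.2]
finger_gap: 0.0856
finger_force: 0.0
```

```bash
python3 - <<'E'
from h import *
im=ctrl.snapshot('side')
cv2.imwrite('pics/s6.png',cv2.resize(im[90:270,220:420],None,fx=3,fy=3)[:,:,::-1])
E
```

```text
(no output)
```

View pics/s6.png

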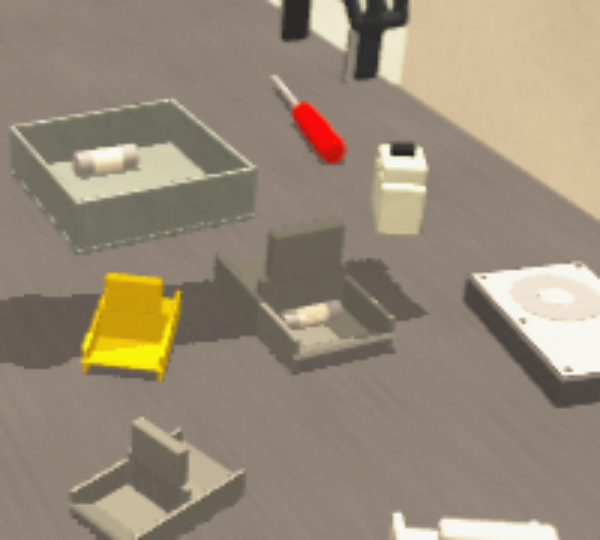

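The dish stands level at (305,300) with the small fuse in it (312,314), the large fuse is in the bin (105,160), and the gripper is clear.

```bash
python3 -c "
from workcell import ctrl
print(ctrl.job_done())"
```

```text
the job is handed in; nothing more can be done
None
```

The job is handed in: the last picture showed the large fuse in the bin and the dish released and level on the bench beside it with the small fuse inside, but the hand-in call returned no verdict.

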